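# Turn over a sander's sole plate into the empty tray

## Task

Turn the sander's aluminium sole plate over and lay it flat in the empty plywood tray with its ribbed face up and its smooth face down. Lay it down gently: do not drop it or let it topple over on its own. Leave the other tools where they are.

Things in the scene. Friction and masses are not known exactly. Their poses are not given: they have to be found in the camera images.
- plate: Aluminium sole plate, 150 (its x) x 62 (its y), 0.2 to 0.45 kg: a 12 thick slab, smooth on one face, with 6 high ribs and a boss on the other (all within 118 x 51 at its middle). Both ends alike. Starts flat on the bench, ribs down. Origin: centre of the ribbed side at the rib tips; z runs through the slab (z = 6 to 18) to the smooth face: up at the start, down when turned.
- plate_sole (a point): Centre of the plate's smooth face, 18 from plate along its z; same axes. Gripped hard (100 N or more) across the 62 width near one end the plate holds its angle in the fingers; with the grip eased to about 5 N (fingers opened bit by bit to just about its width) it turns between the fingertips when its other end is set on a surface.
- tray: The empty plywood tray with steel corners, fixed to the bench: outside 226 long (its x) x 146 wide (its y) x 26 high; walls 8 mm, floor 8 mm thick, so inside 210 x 130 and 18 deep. Origin at the centre of its underside, on the bench; z up.
- drill_tray: The other, identical fixed tray (same sizes and axes as the empty one); an air drill lies in it. Leave it alone. Origin at the centre of its underside.
- drill: Pistol-shaped aluminium air drill lying on its side in the other tray, about 150 x 110 x 46 high, bystander. Origin on the tray floor near its middle.
- sander: Round palm sander standing on its pad near one end of the plate, bystander: pad 116 across, 96 mm high, a hose stub reaching 78 from its middle along its x. Origin at the centre of its underside.
- grinder: Straight air grinder lying beside the plate's +y long edge, roughly parallel to it, bystander: 145 long (its x), 38 wide, 43 high. Origin near its middle, on the bench.
- wrench: Flat open-ended steel wrench lying across beyond the other end of the plate, bystander: 152 long (its x), 28 wide, 7 thick. Origin at its middle, on the bench.
Not all that is in view belongs to the job. Leave any red or turquoise look-alike of the plate alone.

How it is judged:
By the outcome, as a careful person would: the job done as asked, in the order asked, and still so for the second after the job is handed in, with the robot touching nothing.
It also fails if it takes over 51 s, if anything falls off the work surface, if the arm or the gripper's body presses on something with over 40 N, if the wrist force passes 120 N, or if a joint passes its speed limit or range.

## Robot

A 6-joint arm with a two-finger parallel gripper is mounted at the origin on the work surface. World frame = base frame: x ahead of the robot, y to its left, z up, the work surface at z = 0. Lengths are in m, angles in degrees, forces in N, time in s.
With the tool pointing down it reaches from about 0.4 to 0.825 m from the base axis. Payload 7 kg.
Tool frame: the origin (TCP) lies on the centre line of the jaws, within the pads' length; the fingertips stand 19 mm ahead of it and the grasp point (between the pads) is the TCP; z points along the fingers, y is the line along which they close (so a half turn about z gives the same grasp; the last joint's range is limited). The gripper opens to 88 mm and grips with 3 to 60 N. Pads are 19 mm wide; open, the fingers measure 130 mm over their backs; the gripper's body (78 mm by 193 mm) begins 47 mm behind the grasp point.
Start: joints at [-52.42, 20.546, 0.682, 0, -70.136, -16.507], TCP at [0.243, -0.63, 0.246] pointing down, gripper open.
Joint ranges: [-176.03, 176.03], [-82.01, 121.73], [-58.28, 71.71], [-173.87, 95.51], [-174.79, -0.11], [-173.66, 173.66]. Speed limits (degrees/s): [136.94, 136.94, 172.46, 180, 180, 180].

## Interface

Orientations are given as [roll, pitch, yaw] about the fixed x, y, z axes, in that order (R = Rz(yaw) Ry(pitch) Rx(roll)).
In Python, from plant import ctrl gives the robot as it stands.
- The arm moves only by the tool move_arm, never from a script. Its argument "motion" is a list of rows, each a list of 3 entries, a list of its own where there are three numbers: the shift along the tool's x, y, z in mm, then the turn, a rotation vector about the tool's x, y, z in degrees, then the closure, from 0 (fully open) to 1 (shut). A call has 1 to 10 rows; each row is the pose to reach, as a shift and turn from the pose commanded when the call began, along the tool's axes at that moment; what a row does not reach only later rows make up. A row lasts 1/12 s, in which the tool goes at most 41.7 mm and 7.16 degrees, less where a joint would pass 70% of its speed; a pose out of reach is approached as far as the arm can. A call with a gripper value outside its range is refused whole. The fingers move at their own pace and stop on an object; the grip force is fixed at half the most. Time passes only in rows, so rows that repeat a pose let the fingers close. It gives the time, the measured TCP pose, the force, the opening and the grip force at its end, in the units of the state.
- ctrl.get_obs(): the state, without advancing time (a new reading comes with each control period).
- ctrl.snapshot(name): name is "side" or "top" or "wrist"; returns a dict with "color" (400x640x3 uint8, blue, green, red), "camera_matrix" (3x3 intrinsics, pixels), "k1" (the pictures are not rectified: a ray, as slopes to the right and down, at radius r is drawn at 1 + k1 r^2 times it, then the intrinsics apply), "cam_to_world" (4x4, takes a point from camera to world coordinates). Camera axes: x right, y up, looking along -z (the intrinsics and any distortion apply to the point x, -y, -z); pixel columns grow to the right and rows downward; lengths in m; the calibration is good to about 2 mm. A picture is of the moment at which its call begins. There is no depth.
- ctrl.close_job(): hands the job in; it is judged then, once.
The state is a dict: "clock": time; "joint_pos": joint angles; "qvel": joint speeds; "tau": joint torques, N m; "tool_pos": TCP position; "orientation": TCP orientation; "force": force on the tool from outside, world axes, zero at the start; "moment": the same for the moment, N m; "opening": finger opening in m; "gripper_force": force on a finger pad.
Only numpy, scipy, OpenCV 4.12 (cv2) and the standard library are available. Lean on these libraries where they do the work, as an engineer would, in place of code of your own. Each camera call takes 0.05 s, during which the arm holds its last target. There are 200 camera calls.

## Working session

There is one attempt and no reset: what is moved stays moved. The work goes in short steps, Python scripts to look and compute and a tool call to move; the robot and the scene stay as the last step left them, time stands still between calls to the robot, and variables do not carry over. Pictures are saved under pics/ and viewed, at most 10 in all, crops included, and the job is handed in when it is done.

Besides the shell and the picture viewer there is one more tool, called after ">>>" by a JSON object that holds its "api" and its "payload", one argument or row to a line. move_arm: Moves the arm, as the interface text tells. Its arguments: {"type":"object","properties":{"motion":{"type":"array"}},"required":["motion"]}

```bash
ls; mkdir -p pics; python3 - <<'E'
from plant import ctrl
import cv2,json
print(ctrl.get_obs())
for n in("top","side"):
    s=ctrl.snapshot(n);cv2.imwrite(f"pics/{n}0.png",s["color"]);print(n,s["camera_matrix"],s["k1"],s["cam_to_world"])
E
```

```text
pics
{'clock': 0.0, 'joint_pos': array([-5.24206066e+01,  2.05908970e+01,  6.36602987e-01, -1.96054427e-02,
       -7.01370881e+01, -1.65084340e+01]), 'qvel': array([-0.08690987, -0.04263105, -0.02017241,  0.10483189,  0.07100398,
        0.0365276 ]), 'tau': array([ 3.63186173e-04, -5.82717276e+01,  2.93063056e+01,  6.99750915e+00,
        7.07254512e-03, -1.53140181e-04]), 'tool_pos': array([ 0.2425162 , -0.62945694,  0.24465186]), 'orientation': array([ 1.79907147e+02, -8.29833664e-03, -1.58935710e+02]), 'force': array([ 0.43267158,  0.77360397, -0.41907204]), 'moment': array([ 0.00421449,  0.00416998, -0.02918749]), 'gripper_force': 0.0, 'opening': 0.08759415321418598}
top [[414.69387739   0.         315.75419729]
 [  0.         414.69387739 202.63430027]
 [  0.           0.           1.        ]] -0.029357732662254204 [[-0.01392073  0.98683445 -0.16113343  0.46958881]
 [-0.99986835 -0.01508185 -0.00598502  0.01964573]
 [-0.00833641  0.1610289   0.98691448  0.93559154]
 [ 0.          0.          0.          1.        ]]
side [[368.15504151   0.         321.36812477]
 [  0.         368.15504151 206.64591994]
 [  0.           0.           1.        ]] -0.03109495384838858 [[ 0.94689519  0.18754038 -0.26118595  0.37806915]
 [-0.32140203  0.57603453 -0.75158829 -0.60636401]
 [ 0.00949897  0.79562103  0.60572018  0.5456016 ]
 [ 0.          0.          0.          1.        ]]
```

View pics/top0.png

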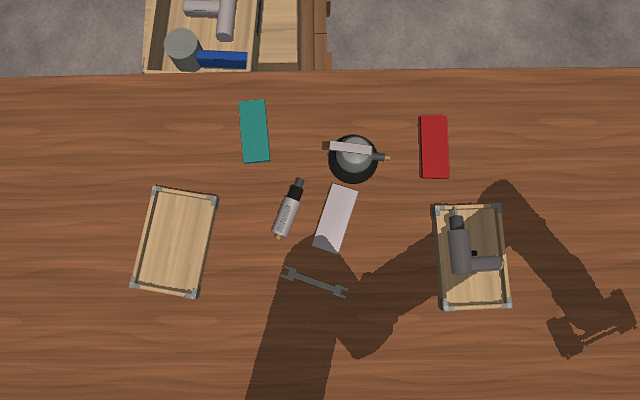

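View pics/side0.png

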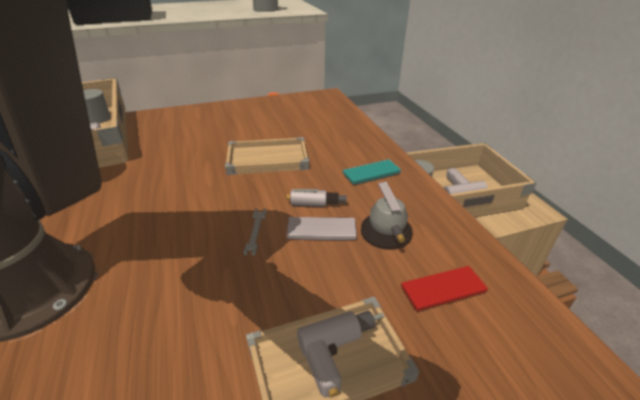

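The top view shows three plate-like things:
- turquoise at (254,130)
- red at (434,147)
- grey aluminium at (335,217)

The grey one fits: it is bare metal, beside the grinder (287,210), between the sander (353,158) and the wrench (315,282). There is also a bar on top of the sander, at (347,147), which looks like its handle. The empty tray is at left, (175,242); the drill tray is at (472,257). I'll confirm with a crop.

```bash
cat > h.py <<'E'
import numpy as np,cv2
from scipy.spatial.transform import Rotation as R
from plant import ctrl
def ray(s,uv):
    K=s["camera_matrix"];k=s["k1"]
    p=cv2.undistortPoints(np.float64(uv).reshape(-1,1,2),K,np.array([k,0,0,0.]))[:,0]
    T=s["cam_to_world"];d=np.c_[p[:,0],-p[:,1],-np.ones(len(p))]@T[:3,:3].T
    return T[:3,3],d
def onz(s,uv,z):
    o,d=ray(s,uv);return o+d*((z-o[2])/d[:,2])[:,None]
def pose():
    o=ctrl.get_obs();return o,o["tool_pos"],R.from_euler("xyz",o["orientation"],degrees=True)
def delta(p,r):
    o,p0,r0=pose();return (r0.inv().apply(np.array(p)-p0)*1000).round(1),np.degrees((r0.inv()*r).as_rotvec()).round(1)
E
python3 - <<'E'
from h import *
s=ctrl.snapshot("top");c=s["color"]
a=cv2.resize(c[170:310,275:365],None,fx=4,fy=4,interpolation=cv2.INTER_CUBIC)
b=cv2.resize(c[170:310,122:227],None,fx=4,fy=4,interpolation=cv2.INTER_CUBIC)
cv2.imwrite("pics/crop1.png",np.hstack([a,b]))
hsv=cv2.cvtColor(c,cv2.COLOR_BGR2HSV)
m=((hsv[...,1]<60)&(hsv[...,2]>90)).astype(np.uint8);m[:180]=0;m[260:]=0;m[:,:309]=0;m[:,362:]=0
cs,_=cv2.findContours(m,cv2.RETR_EXTERNAL,cv2.CHAIN_APPROX_NONE);q=max(cs,key=cv2.contourArea)
print(cv2.boundingRect(q)); w=onz(s,q[:,0]+0.0,.018)
rc=cv2.minAreaRect((w[:,:2]*1000).astype(np.float32));print(rc)
E
```

```text
(312, 183, 46, 71)
((584.8589477539062, -16.783077239990234), (61.87797546386719, 148.41046142578125), 70.34947204589844)
```

View pics/crop1.png

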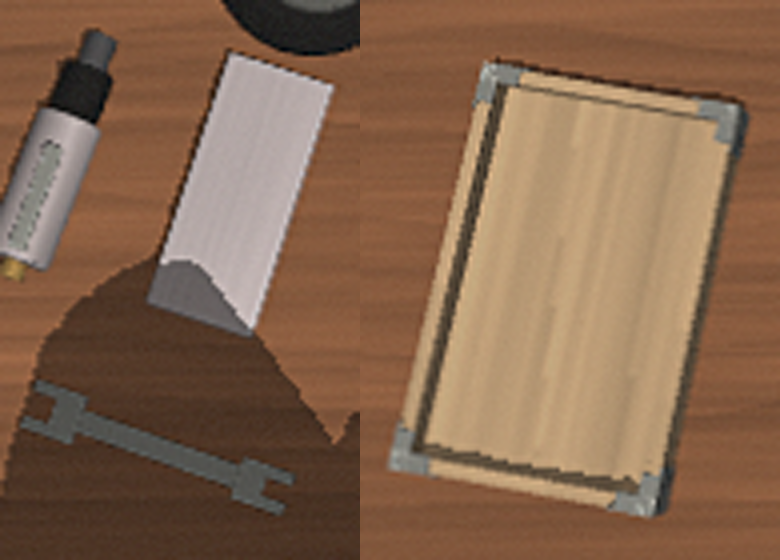

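The crop confirms the plain grey aluminium plate, crop corners (232,50), (333,87), (250,335), (148,302). The fitted size of 62x148 mm matches. The tray's rim corners in the crop are (484,60), (747,102), (662,517), (388,468).

```bash
python3 - <<'E'
from h import *
s=ctrl.snapshot("top")
q=np.array([[484,60],[747,102],[662,517],[388,468]])/4.; q+=[122-90,170]; 
w=onz(s,q,.026)*1000;print(w.round(1));r=cv2.minAreaRect(w[:,:2].astype(np.float32));print(r)
l=(w[0]+w[1]-w[2]-w[3]);print("ang",np.degrees(np.arctan2(l[1],l[0])),w.mean(0))
a=np.radians(-19.65);d=np.array([np.cos(a),np.sin(a),0])
g=np.array([.585,-.017,0])-.055*d
print(g)
o,p,r0=pose();print(r0.as_matrix().round(2))
for yaw in(-19.65,160.35):
  for z in(.16,.022):
    r=R.from_euler("xyz",[180,0,yaw],degrees=True);print(yaw,delta(g+[0,0,z],r),r.as_matrix()[:,0])
E
```

```text
[[664.  391.8  26. ]
 [637.6 241.9  26. ]
 [411.1 282.8  26. ]
 [438.5 433.8  26. ]]
((537.9913940429688, 337.8512268066406), (153.40415954589844, 230.1453399658203), 79.75129699707031)
ang -10.403380862024736 [537.7886161  337.57272946  26.        ]
[0.53320296 0.00149504 0.        ]
[[-0.93 -0.36 -0.  ]
 [-0.36  0.93  0.  ]
 [ 0.    0.   -1.  ]]
-19.65 (array([-498.1,  484.4,   85.4]), array([ 0.000e+00,  1.000e-01, -1.393e+02])) [ 0.94176436 -0.33627354  0.        ]
-19.65 (array([-498.1,  484.2,  223.4]), array([ 0.000e+00,  1.000e-01, -1.393e+02])) [ 0.94176436 -0.33627354  0.        ]
160.35 (array([-498.1,  484.4,   85.4]), array([ 0.1, -0. , 40.7])) [-0.94176436  0.33627354  0.        ]
160.35 (array([-498.1,  484.2,  223.4]), array([ 0.1, -0. , 40.7])) [-0.94176436  0.33627354  0.        ]
```

>>> {"api": "move_arm", "payload": {
  "motion": [
    [[-25,24,4],[0,0,3],0],
    [[-54,52,9],[0,0,8],0],
    [[-83,80,14],[0,0,13],0],
    [[-112,108,19],[0,0,18],0],
    [[-141,136,24],[0,0,23],0],
    [[-170,164,29],[0,0,28],0],
    [[-199,192,34],[0,0,33],0],
    [[-228,220,39],[0,0,38],0],
    [[-257,248,44],[0,0,40.7],0],
    [[-286,276,49],[0,0,40.7],0]
  ]
}}

```text
clock: 1.03
tool_pos: [0.4106, -0.2676, 0.1965]
orientation: [180.0, 0.0, 160.2]
force: [1.2, -0.2, -0.1]
opening: 0.0876
gripper_force: 0.0
```

```bash
cat >> h.py <<'E'
PG=np.array([.5332,.0015,0]);RP=R.from_euler("xyz",[180,0,160.35],degrees=True)
E
python3 - <<'E'
from h import *
for z in(.12,.022):print(delta(PG+[0,0,z],RP))
print(pose()[1])
E
```

```text
(array([-24. , 294.7,  76.6]), array([ 0. ,  0. , -0.2]))
(array([-24. , 294.7, 174.6]), array([ 0. ,  0. , -0.2]))
[ 0.41062181 -0.26760464  0.19653138]
```

>>> {"api": "move_arm", "payload": {
  "motion": [
    [[-3,33,4],[0,0,0],0],
    [[-6,70,10],[0,0,0],0],
    [[-9,108,20],[0,0,0],0],
    [[-12,146,30],[0,0,0],0],
    [[-15,184,40],[0,0,0],0],
    [[-18,222,50],[0,0,0],0],
    [[-21,258,60],[0,0,0],0],
    [[-23,284,70],[0,0,0],0],
    [[-24,294.7,76],[0,0,-0.2],0],
    [[-24,294.7,77],[0,0,-0.2],0]
  ]
}}

```text
clock: 1.87
tool_pos: [0.5322, 0.0019, 0.1182]
orientation: [-179.9, -0.1, 160.7]
force: [1.3, -0.1, -0.4]
opening: 0.0876
gripper_force: 0.0
```

```bash
python3 - <<'E'
from h import *
print(delta(PG+[0,0,.022],RP))
s=ctrl.snapshot("wrist");c=s["color"].copy()
cv2.imwrite("pics/wr1.png",c)
# project predicted corners
T=np.linalg.inv(s["cam_to_world"]);a=np.radians(-19.65);d=np.array([np.cos(a),np.sin(a),0]);n=np.array([-d[1],d[0],0])
for i,j in((1,1),(1,-1),(-1,-1),(-1,1)):
    p=np.array([.585,-.017,.018])+i*.075*d+j*.031*n; q=T[:3,:3]@p+T[:3,3];x=np.array([q[0],-q[1]])/-q[2];x*=1+s["k1"]*(x@x);K=s["camera_matrix"];print((K[:2,:2]@x+K[:2,2]).round(1))
E
```

```text
(array([-1.2,  0. , 96.2]), array([-0.1, -0.1,  0.4]))
[351.1 331.8]
[288.7 331.4]
[284.5 183.4]
[357.7 183.9]
```

View pics/wr1.png

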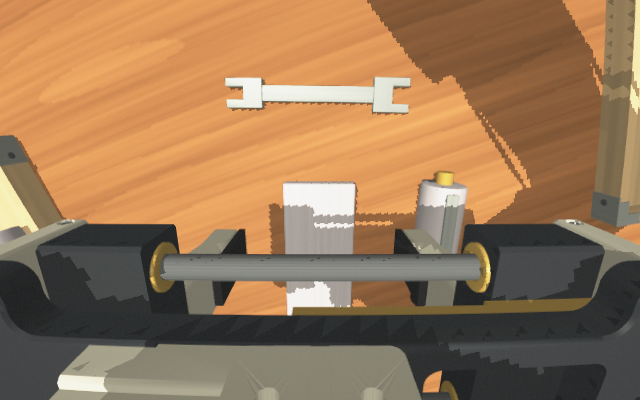

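The wrist view shows the plate centred between the fingers, near edge at (283–355,183), within 1 mm of prediction. The grinder, left edge about 418, clears the finger. Descending.

>>> {"api": "move_arm", "payload": {
  "motion": [
    [[0,0,8],[0,0,0],0.08],
    [[-1,0,22],[0,0,0.4],0.08],
    [[-1,0,38],[0,0,0.4],0.08],
    [[-1,0,54],[0,0,0.4],0.08],
    [[-1,0,68],[0,0,0.4],0.08],
    [[-1,0,80],[0,0,0.4],0.08],
    [[-1,0,88],[0,0,0.4],0.08],
    [[-1,0,93],[0,0,0.4],0.08],
    [[-1,0,96],[0,0,0.4],0.08],
    [[-1,0,96],[0,0,0.4],0.08]
  ]
}}

```text
clock: 2.75
tool_pos: [0.5327, -0.0008, 0.0234]
orientation: [-180.0, -0.0, 160.1]
force: [0.5, -0.7, 0.6]
opening: 0.0807
gripper_force: 0.0
```

>>> {"api": "move_arm", "payload": {
  "motion": [
    [[0,0,0],[0,0,0],0.2],
    [[0,0,0],[0,0,0],0.3],
    [[0,0,0],[0,0,0],0.4],
    [[0,0,0],[0,0,0],0.5],
    [[0,0,0],[0,0,0],0.5],
    [[0,0,0],[0,0,0],0.5]
  ]
}}

```text
clock: 3.25
tool_pos: [0.5332, -0.0001, 0.0241]
orientation: [180.0, 0.0, 160.2]
force: [-1.9, 1.3, 5.2]
opening: 0.0619
gripper_force: 30.0
```

>>> {"api": "move_arm", "payload": {
  "motion": [
    [[0,0,-3],[0,0,0],1],
    [[0,0,-8],[0,0,0],1],
    [[0,0,-16],[0,0,0],1],
    [[0,0,-28],[0,0,0],1],
    [[0,0,-43],[0,0,0],1],
    [[0,0,-60],[0,0,0],1],
    [[0,0,-80],[0,0,0],1],
    [[0,0,-102],[0,0,0],1],
    [[0,0,-124],[0,0,0],1],
    [[0,0,-146],[0,0,0],1]
  ]
}}

```text
clock: 4.08
tool_pos: [0.5322, -0.0005, 0.171]
orientation: [-180.0, -0.0, 160.2]
force: [0.6, 0.4, -3.1]
opening: 0.0616
gripper_force: 30.0
```

```bash
python3 - <<'E'
from h import *
print(ctrl.get_obs())
s=ctrl.snapshot("side");cv2.imwrite("pics/s1.png",cv2.resize(s["color"][60:300,180:480],None,fx=2.5,fy=2.5))
# transit targets
TC=np.array([.538,.338,0]);RT=R.from_euler("xyz",[180,0,169.7],degrees=True)
print(delta(TC+[0,0,.2],RT))
E
```

```text
{'clock': 4.0833, 'joint_pos': array([ 2.10626633e+01,  1.07883925e+01, -2.32723696e+01, -1.61670950e-02,
       -5.59637493e+01, -1.30894336e+02]), 'qvel': array([ 5.95040047e-02, -1.59650719e+01,  1.91767944e+01,  8.64713864e-02,
       -3.48454429e+01, -5.30924180e-03]), 'tau': array([-1.62966563e-01, -4.13369894e+01,  2.54426122e+01,  6.52588785e+00,
        9.43543017e-01, -1.30739267e-03]), 'tool_pos': array([ 5.32220606e-01, -4.73566647e-04,  1.71031764e-01]), 'orientation': array([-1.79994077e+02, -2.72977550e-02,  1.60159274e+02]), 'force': array([ 0.60899588,  0.38527645, -3.07753403]), 'moment': array([ 0.0603252 ,  0.09560165, -0.00956701]), 'gripper_force': 29.974046051502228, 'opening': 0.06159165806194556}
(array([111.2, 319.4, -24. ]), array([ 0.1,  0.3, -9.5]))
```

View pics/s1.png

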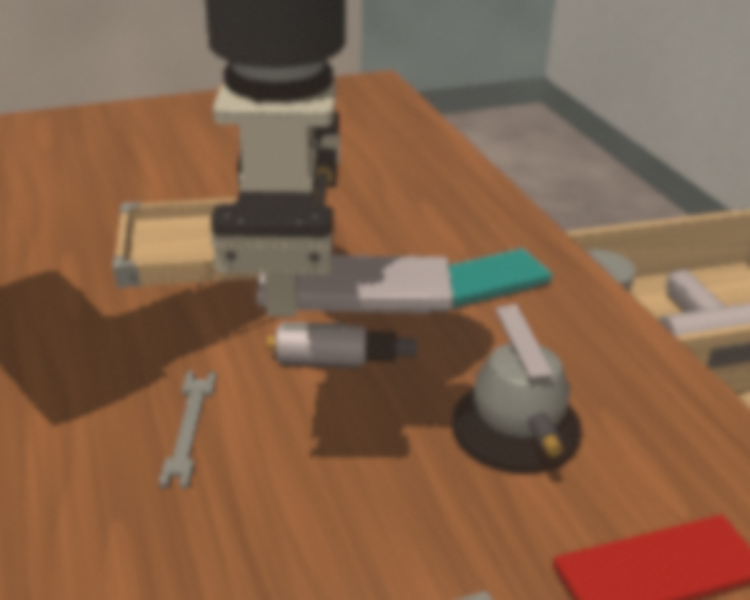

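The side view shows the plate held level by its near end, (260–450, 280), well clear of everything. Its weight is about 3 N, and it is not slipping. Next I'll carry it to the tray while tilting the tool so that the free end points down.

```bash
cat >> h.py <<'E'
a=np.radians(-10.3);D=np.array([np.cos(a),np.sin(a),0]);N=np.array([-D[1],D[0],0]);U=np.array([0,0,1.])
TC=np.array([.538,.338,0]);RT=R.from_euler("xyz",[180,0,169.7],degrees=True)
def tgt(s,z,th,t=0,b=.012):  # pivot along tray, height (mm), tilt
    r=R.from_rotvec(np.radians(th)*N)*RT
    return TC+D*s/1000+N*t/1000+U*z/1000-b*r.apply([0,0,1]),r
def rows(wps,**k):
    for w in wps:
        p,q=delta(*tgt(*w,**k));print(w,p,q)
def piv(b=.012):
    o,p,r=pose();q=p+b*r.apply([0,0,1])-TC;u=r.apply([0,0,1])
    print("s,t,z",(np.array([q@D,q@N,q[2]])*1000).round(1),"tilt",np.degrees(np.arctan2(-u@D,-u[2])).round(1),"F",o["force"].round(1),"grip",o["gripper_force"].round(1),"open",round(o["opening"]*1000,2),"t",o["clock"],"q",o["joint_pos"].round(0))
E
python3 -c "
from h import *
piv();rows([(-100,190,25),(-140,175,60)])"
```

```text
Traceback (most recent call last):
  File "h.py", line 26, in piv
    print("s,t,z",(np.array([q@D,q@N,q[2]])*1000).round(1),"tilt",np.degrees(np.arctan2(-u@D,-u[2])).round(1),"F",o["force"].round(1),"grip",o["gripper_force"].round(1),"open",round(o["opening"]*1000,2),"t",o["clock"],"q",o["joint_pos"].round(0))
                                                                                                                                             ^^^^^^^^^^^^^^^^^^^^^^^^
AttributeError: 'float' object has no attribute 'round'
```

```bash
sed -i 's/o\["gripper_force"\].round(1)/round(o["gripper_force"],1)/' h.py
python3 -c "
from h import *
piv();rows([(-100,190,25),(-140,175,60)])"
```

```text
s,t,z [  57.3 -333.3  163.7] tilt -0.3 F [ 2.7 -0.4  0.3] grip 30.0 open 61.66 t 4.1333 q [  21.   11.  -23.    0.  -56. -131.]
(-100, 190, 25) [204.8 303.8 -25.4] [ 2.2 25.3 -9.3]
(-140, 175, 60) [239.1 298.   -5.7] [ 5.1 60.2 -8.5]
```

>>> {"api": "move_arm", "payload": {
  "motion": [
    [[6,9,-2],[0,0.5,0],1],
    [[22,32,-6],[0.2,2,-1],1],
    [[44,65,-10],[0.5,5,-2],1],
    [[67,99,-14],[0.8,8,-3.5],1],
    [[90,133,-18],[1,11,-5],1],
    [[113,167,-21],[1.3,14,-6],1],
    [[136,201,-23],[1.6,17,-7],1],
    [[159,235,-25],[1.8,20,-8],1],
    [[182,269,-25.4],[2,23,-9],1],
    [[200,296,-25.4],[2.2,25.3,-9.3],1]
  ]
}}

```text
clock: 4.97
tool_pos: [0.4436, 0.349, 0.1944]
orientation: [-179.9, -25.6, 169.7]
force: [-0.2, -0.5, -2.8]
opening: 0.0617
gripper_force: 30.0
```

```bash
python3 -c "
from h import *
piv();rows([(-120,183,42),(-140,175,60)])"
```

```text
s,t,z [-100.1   -6.1  183.6] tilt 25.6 F [-0.2 -0.5 -2.8] grip 30.0 open 61.69 t 4.9667 q [  44.   24.    3.  -20.  -85. -139.]
(-120, 183, 42) [14.3  6.1  9.6] [-0.1 16.4 -0. ]
(-140, 175, 60) [25.5  6.1 27.1] [-0.1 34.4 -0. ]
```

>>> {"api": "move_arm", "payload": {
  "motion": [
    [[3,1,1],[0,3,0],1],
    [[7,3,4],[0,8,0],1],
    [[11,5,7],[0,13,0],1],
    [[14,6,10],[0,17,0],1],
    [[17,6,14],[0,22,0],1],
    [[20,6,18],[0,26,0],1],
    [[23,6,22],[0,30,0],1],
    [[25,6,25],[0,33,0],1],
    [[25.5,6,27],[0,34.4,0],1],
    [[25.5,6,27],[0,34.4,0],1]
  ]
}}

```text
clock: 5.8
tool_pos: [0.4117, 0.3578, 0.1791]
orientation: [-179.4, -60.0, 169.1]
force: [-0.6, 0.6, -2.7]
opening: 0.0615
gripper_force: 30.0
```

```bash
python3 -c "
from h import *
piv();rows([(-140,140,60),(-140,127,60)])
s=ctrl.snapshot('side');cv2.imwrite('pics/s2.png',cv2.resize(s['color'][60:260,150:430],None,fx=2.5,fy=2.5))"
```

```text
s,t,z [-138.2   -3.1  173.1] tilt 60.0 F [-0.6  0.6 -2.7] grip 30.0 open 61.55 t 5.8 q [  34.   40.   17.  -40. -112. -134.]
(-140, 140, 60) [-27.8   3.2  18.1] [-0.1  0.  -0.3]
(-140, 127, 60) [-39.    3.3  24.6] [-0.1  0.  -0.3]
```

View pics/s2.png

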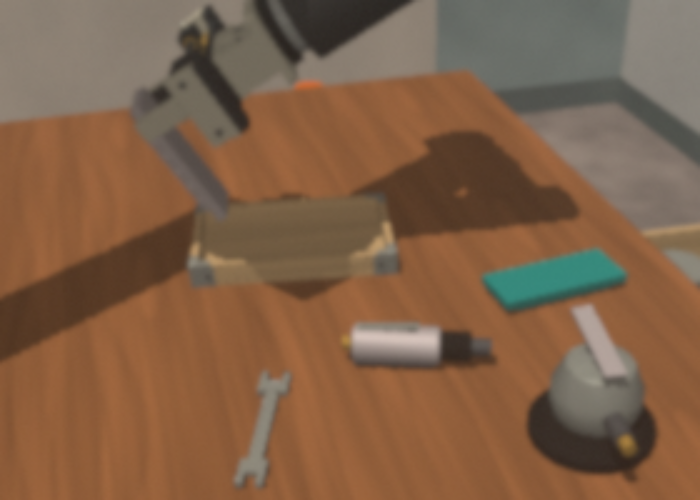

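The tilted hold looks sound: the plate runs from (140,100) to (215,210) over the tray's near end. I'll tilt further to 80° before setting the free end down.

```bash
python3 -c "
from h import *
rows([(-97,160,80),(-97,142,80)])"
```

```text
(-97, 160, 80) [-36.8   2.9 -27.5] [-0.  20.2 -0.2]
(-97, 142, 80) [-52.4   3.  -18.4] [-0.  20.2 -0.2]
```

>>> {"api": "move_arm", "payload": {
  "motion": [
    [[-3,0,-3],[0,2,0],1],
    [[-8,1,-8],[0,6,0],1],
    [[-14,2,-14],[0,10,0],1],
    [[-21,3,-20],[0,14,0],1],
    [[-28,3,-25],[0,18,0],1],
    [[-34,3,-27.5],[0,20,-0.2],1],
    [[-40,3,-26],[0,20.2,-0.2],1],
    [[-46,3,-22],[0,20.2,-0.2],1],
    [[-51,3,-19],[0,20.2,-0.2],1],
    [[-52.4,3,-18.4],[0,20.2,-0.2],1]
  ]
}}

```text
clock: 6.68
tool_pos: [0.4536, 0.354, 0.1454]
orientation: [179.5, -79.9, 170.3]
force: [-0.7, 0.3, -1.7]
opening: 0.0615
gripper_force: 30.0
```

```bash
python3 -c "
from h import *
piv();rows([(-97,138,80),(-97,134,80)])"
```

```text
s,t,z [-97.7   0.6 143.3] tilt 79.9 F [-0.7  0.3 -1.7] grip 30.0 open 61.5 t 6.6833 q [  28.   55.   29.  -51. -128. -135.]
(-97, 138, 80) [-5.3 -0.6  0.2] [-0.1  0.1  0.1]
(-97, 134, 80) [-9.3 -0.6  0.9] [-0.1  0.1  0.1]
```

Lower in slowly until there is contact.

>>> {"api": "move_arm", "payload": {
  "motion": [
    [[-2,0,0],[0,0,0],1],
    [[-4,0,0],[0,0,0],1],
    [[-5,0,0.5],[0,0,0],1],
    [[-6,0,0.6],[0,0,0],1],
    [[-6,0,0.6],[0,0,0],1]
  ]
}}

```text
clock: 7.1
tool_pos: [0.4546, 0.3534, 0.1396]
orientation: [179.5, -79.9, 170.3]
force: [-0.2, 0.1, -2.6]
opening: 0.0619
gripper_force: 30.0
```

>>> {"api": "move_arm", "payload": {
  "motion": [
    [[-1,0,0],[0,0,0],1],
    [[-2,0,0],[0,0,0],1],
    [[-2,0,0],[0,0,0],1]
  ]
}}

```text
clock: 7.35
tool_pos: [0.4549, 0.3532, 0.1387]
orientation: [179.1, -80.0, 170.7]
force: [-0.9, 2.0, 5.8]
opening: 0.0617
gripper_force: 30.0
```

Contact comes at exactly the predicted height. Now ease the grip bit by bit.

>>> {"api": "move_arm", "payload": {
  "motion": [
    [[0,0,0],[0,0,0],0.4],
    [[0,0,0],[0,0,0],0.35],
    [[0,0,0],[0,0,0],0.33],
    [[0,0,0],[0,0,0],0.32]
  ]
}}

```text
clock: 7.68
tool_pos: [0.4549, 0.3532, 0.1387]
orientation: [179.1, -80.0, 170.6]
force: [-1.5, 1.2, 6.3]
opening: 0.0615
gripper_force: 30.0
```

>>> {"api": "move_arm", "payload": {
  "motion": [
    [[0,0,0],[0,0,0],0.315],
    [[0,0,0],[0,0,0],0.31],
    [[0,0,0],[0,0,0],0.31]
  ]
}}

```text
clock: 7.93
tool_pos: [0.4549, 0.3532, 0.1387]
orientation: [179.1, -80.0, 170.6]
force: [0.3, 1.3, 5.7]
opening: 0.0617
gripper_force: 30.0
```

>>> {"api": "move_arm", "payload": {
  "motion": [
    [[0,0,0],[0,0,0],0.305],
    [[0,0,0],[0,0,0],0.302],
    [[0,0,0],[0,0,0],0.302]
  ]
}}

```text
clock: 8.18
tool_pos: [0.4549, 0.3532, 0.1387]
orientation: [179.1, -80.0, 170.7]
force: [-1.2, 1.1, 4.4]
opening: 0.0619
gripper_force: 30.0
```

```bash
python3 -c "
from h import *
piv()
import math
print([(x,round(-75+(-132*math.cos(math.radians(x))),1),round(8+130*math.sin(math.radians(x))+6*abs(math.cos(math.radians(x))),1)) for x in range(80,181,10)])"
```

```text
s,t,z [-9.630e+01  1.000e-01  1.366e+02] tilt 80.0 F [-1.2  1.1  4.4] grip 30.0 open 61.87 t 8.1833 q [  28.   55.   29.  -51. -128. -135.]
[(80, -97.9, 137.1), (90, -75.0, 138.0), (100, -52.1, 137.1), (110, -29.9, 132.2), (120, -9.0, 123.6), (130, 9.8, 111.4), (140, 26.1, 96.2), (150, 39.3, 78.2), (160, 49.0, 58.1), (170, 55.0, 36.5), (180, 57.0, 14.0)]
```

>>> {"api": "move_arm", "payload": {
  "motion": [
    [[0,0,0],[0,0,0],0.3],
    [[0,0,0],[0,0,0],0.298]
  ]
}}

```text
clock: 8.35
tool_pos: [0.4549, 0.3532, 0.1386]
orientation: [179.1, -80.0, 170.6]
force: [-0.5, 0.7, 5.9]
opening: 0.0615
gripper_force: 19.3
```

>>> {"api": "move_arm", "payload": {
  "motion": [
    [[0,0,0],[0,0,0],0.297],
    [[0,0,0],[0,0,0],0.296]
  ]
}}

```text
clock: 8.52
tool_pos: [0.4549, 0.3532, 0.1387]
orientation: [179.1, -80.0, 170.6]
force: [-0.1, 1.3, 5.8]
opening: 0.0622
gripper_force: 12.7
```

>>> {"api": "move_arm", "payload": {
  "motion": [
    [[0,0,0],[0,0,0],0.295],
    [[0,0,0],[0,0,0],0.295]
  ]
}}

```text
clock: 8.68
tool_pos: [0.4549, 0.3532, 0.1386]
orientation: [179.1, -80.0, 170.6]
force: [-0.1, 1.1, 5.7]
opening: 0.0621
gripper_force: 9.5
```

```bash
python3 -c "
from h import *
piv();rows([(-86,136.8,79),(-75,137,77),(-63,136.5,74),(-52,135.8,70)])"
```

```text
s,t,z [-9.630e+01  1.000e-01  1.366e+02] tilt 80.0 F [-0.1  1.1  5.7] grip 9.5 open 62.12 t 8.6833 q [  28.   55.   29.  -51. -128. -135.]
(-86, 136.8, 79) [ -1.3  -0.1 -10.2] [-0.  -1.   0.2]
(-75, 137, 77) [ -2.6  -0.1 -21. ] [-0.  -3.   0.2]
(-63, 136.5, 74) [ -4.6  -0.1 -32.7] [-0.  -6.   0.2]
(-52, 135.8, 70) [ -6.4  -0.2 -43.3] [ -0.  -10.    0.2]
```

>>> {"api": "move_arm", "payload": {
  "motion": [
    [[0,0,-1],[0,0,0],0.294],
    [[-0.2,0,-4],[0,-0.3,0],0.294],
    [[-0.6,0,-9],[0,-1,0.1],0.294],
    [[-1.2,0,-14],[0,-2,0.2],0.294],
    [[-1.8,0,-19],[0,-3,0.2],0.294],
    [[-2.6,0,-24],[0,-4,0.2],0.294],
    [[-3.5,0,-29],[0,-5,0.2],0.294],
    [[-4.4,0,-33],[0,-6,0.2],0.294],
    [[-5.4,0,-38],[0,-8,0.2],0.294],
    [[-6.2,0,-43],[0,-10,0.2],0.294]
  ]
}}

```text
clock: 9.52
tool_pos: [0.4984, 0.3453, 0.1385]
orientation: [-179.6, -69.8, 169.3]
force: [-0.4, 0.5, -0.4]
opening: 0.0618
gripper_force: 9.4
```

```bash
python3 -c "
from h import *
piv();rows([(-30,131.5,60),(-9,123,50)])
s=ctrl.snapshot('side');cv2.imwrite('pics/s3.png',cv2.resize(s['color'][60:260,150:430],None,fx=2.5,fy=2.5))"
```

```text
s,t,z [-5.160e+01  1.000e-01  1.343e+02] tilt 69.8 F [-0.4  0.5 -0.4] grip 9.4 open 61.81 t 9.5167 q [  28.   54.   32.  -45. -124. -134.]
(-30, 131.5, 60) [ -8.   -0.1 -19.1] [-0.  -9.8 -0.1]
(-9, 123, 50) [-21.2  -0.1 -35.3] [ -0.  -19.8  -0.1]
```

View pics/s3.png

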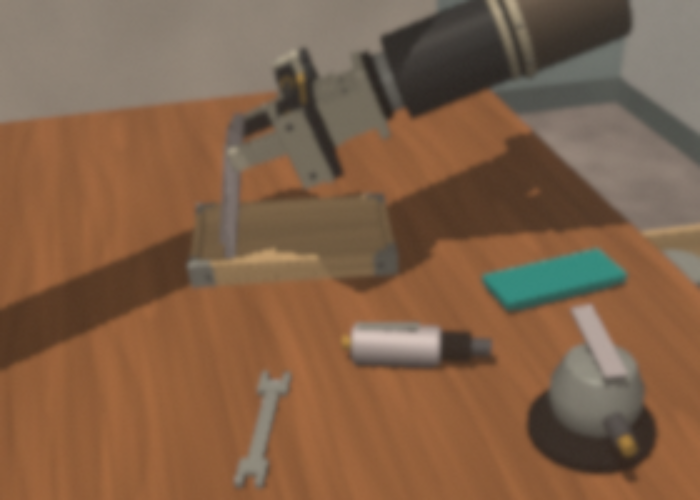

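The plate stands nearly upright in the tray, top (235,120), foot about (230,250). Checking where the foot is.

```bash
python3 -c "
from h import *
s=ctrl.snapshot('side');T=np.linalg.inv(s['cam_to_world']);K=s['camera_matrix']
def pr(p):
    q=T[:3,:3]@p+T[:3,3];x=np.array([q[0],-q[1]])/-q[2];x*=1+s['k1']*(x@x);x=K[:2,:2]@x+K[:2,2];return ((x-[150,60])*2.5).round(0)
for e in(-100,-75,-52):
  print(e,[pr(TC+D*e/1000+N*t/1000+U*.008) for t in(-.031,.031)])
print('pivot',[pr(TC+D*-.0516+N*t/1000+U*.1343) for t in(-31,31)])
piv()"
```

```text
-100 [array([208., 248.]), array([208., 248.])]
-75 [array([229., 246.]), array([229., 246.])]
-52 [array([249., 245.]), array([249., 245.])]
pivot [array([237., 155.]), array([238., 131.])]
s,t,z [-51.1   0.3 135.3] tilt 69.7 F [ 0.5 -0.5 -1.9] grip 8.3 open 62.09 t 9.6167 q [  28.   53.   32.  -45. -124. -134.]
```

The foot stayed at s = −75, so it is pivoting as planned. Continue laying it over.

```bash
python3 -c "
from h import *
piv();rows([(-42,133.5,66),(-30,130,61),(-20,126.5,56),(-9,121.5,51),(1,116,46),(10,109.5,41)])"
```

```text
s,t,z [-51.1   0.3 135.3] tilt 69.7 F [ 0.5 -0.5 -1.9] grip 8.3 open 62.09 t 9.6167 q [  28.   53.   32.  -45. -124. -134.]
(-42, 133.5, 66) [-4.1 -0.3 -7.9] [-0.  -3.7 -0.1]
(-30, 130, 61) [-10.5  -0.3 -17.8] [-0.  -8.7 -0.1]
(-20, 126.5, 56) [-16.2  -0.3 -25.8] [ -0.  -13.7  -0.1]
(-9, 121.5, 51) [-23.7  -0.3 -34.1] [ -0.  -18.7  -0.1]
(1, 116, 46) [-31.4  -0.3 -41.1] [ -0.  -23.7  -0.1]
(10, 109.5, 41) [-39.7  -0.2 -46.9] [ -0.  -28.7  -0.1]
```

>>> {"api": "move_arm", "payload": {
  "motion": [
    [[-1.5,0,-3],[0,-1,0],0.294],
    [[-4,0,-8],[0,-3.7,0],0.294],
    [[-7,0,-13],[0,-6,0],0.294],
    [[-10.5,0,-18],[0,-8.7,0],0.294],
    [[-13.5,0,-22],[0,-11,0],0.294],
    [[-16.5,0,-26],[0,-13.7,0],0.294],
    [[-20,0,-30],[0,-16,0],0.294],
    [[-24,0,-34],[0,-18.7,0],0.294],
    [[-31,0,-41],[0,-23.7,0],0.294],
    [[-39.5,0,-46.5],[0,-28.7,0],0.294]
  ]
}}

```text
clock: 10.45
tool_pos: [0.556, 0.3345, 0.1182]
orientation: [-179.9, -41.0, 169.6]
force: [2.3, 0.9, 5.4]
opening: 0.0616
gripper_force: 12.5
```

```bash
python3 -c "
from h import *
piv();rows([(18,102.5,37),(26,94,32),(33,85.5,27),(39,76,22),(44.5,66.5,17),(49,56.5,12)])"
```

```text
s,t,z [ 10.5  -0.3 109.1] tilt 41.0 F [2.3 0.9 5.4] grip 12.5 open 61.63 t 10.45 q [  32.   44.   24.  -27. -101. -130.]
(18, 102.5, 37) [-9.2  0.3  0.1] [-0.  -4.  -0.1]
(26, 94, 32) [-19.8   0.3   1.4] [-0.  -9.  -0.1]
(33, 85.5, 27) [-29.6   0.3   3.4] [ -0.  -14.   -0.1]
(39, 76, 22) [-39.4   0.3   7. ] [ -0.  -19.   -0.1]
(44.5, 66.5, 17) [-48.8   0.3  10.9] [ -0.  -24.   -0.1]
(49, 56.5, 12) [-57.8   0.3  16. ] [ -0.  -29.   -0.1]
```

>>> {"api": "move_arm", "payload": {
  "motion": [
    [[-3,0,-1],[0,-1,0],0.294],
    [[-9,0,-1],[0,-4,0],0.294],
    [[-14,0,-0.5],[0,-6.5,0],0.294],
    [[-20,0,0.5],[0,-9,0],0.294],
    [[-25,0,1.5],[0,-11.5,0],0.294],
    [[-29.5,0,2.5],[0,-14,0],0.294],
    [[-34.5,0,4],[0,-16.5,0],0.294],
    [[-39.5,0,6],[0,-19,0],0.294],
    [[-49,0,10],[0,-24,0],0.294],
    [[-57.5,0,15],[0,-29,0],0.294]
  ]
}}

```text
clock: 11.28
tool_pos: [0.5883, 0.3283, 0.0678]
orientation: [-179.9, -12.1, 169.6]
force: [2.1, 0.4, -0.2]
opening: 0.0621
gripper_force: 9.3
```

```bash
python3 -c "
from h import *
piv();rows([(52,47.5,7),(55,37,3),(56,27,0),(57,20,0),(57,17,0)])
s=ctrl.snapshot('side');cv2.imwrite('pics/s4.png',cv2.resize(s['color'][60:260,150:430],None,fx=2.5,fy=2.5))"
```

```text
s,t,z [48.7 -0.5 56. ] tilt 12.1 F [ 2.1  0.4 -0.2] grip 9.3 open 62.11 t 11.2833 q [  40.   34.    1.  -10.  -65. -136.]
(52, 47.5, 7) [-3.9  0.5  7.7] [-0.1 -5.1 -0.1]
(55, 37, 3) [-8.2  0.5 17.5] [-0.1 -9.1 -0.1]
(56, 27, 0) [-10.7   0.6  27.1] [ -0.1 -12.1  -0.1]
(57, 20, 0) [-13.1   0.6  33.8] [ -0.1 -12.1  -0.1]
(57, 17, 0) [-13.7   0.6  36.7] [ -0.1 -12.1  -0.1]
```

View pics/s4.png

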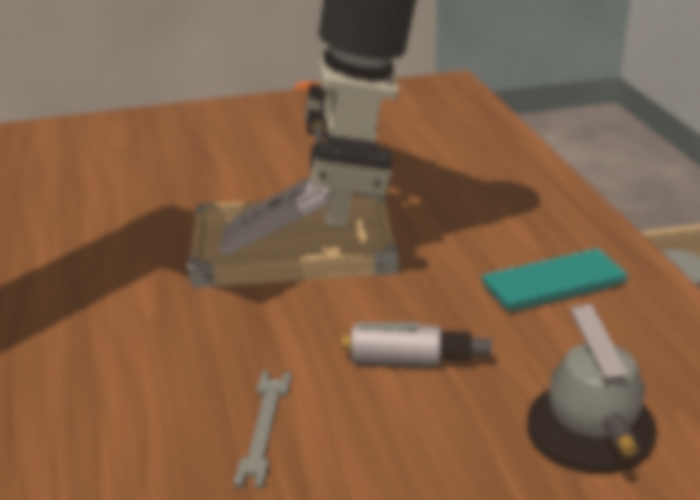

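The ribs now face up, foot (225,248) still on the floor, and the fingers are over the far half. Lower the rest.

>>> {"api": "move_arm", "payload": {
  "motion": [
    [[-1.5,0,3],[0,-2,0],0.294],
    [[-4,0.3,8],[0,-5,0],0.294],
    [[-6,0.5,12.5],[0,-7,0],0.294],
    [[-8,0.5,17.5],[0,-9,0],0.294],
    [[-9.5,0.5,22],[0,-10.5,0],0.294],
    [[-10.7,0.5,27],[0,-12,0],0.294],
    [[-12,0.5,30],[0,-12,0],0.294],
    [[-13,0.5,33],[0,-12,0],0.294],
    [[-13.5,0.5,35],[0,-12,0],0.294],
    [[-13.5,0.5,36],[0,-12,0],0.294]
  ]
}}

```text
clock: 12.17
tool_pos: [0.5922, 0.328, 0.0296]
orientation: [-179.8, -0.4, 169.6]
force: [-0.1, 0.5, -0.6]
opening: 0.0621
gripper_force: 7.4
```

```bash
python3 -c "
from h import *
piv();rows([(57,16,0),(57,15,0)])"
```

```text
s,t,z [55.1 -0.2 17.6] tilt 0.4 F [-0.1  0.5 -0.6] grip 7.4 open 62.09 t 12.1667 q [  45.   32.  -12.   -0.  -47. -146.]
(57, 16, 0) [-1.9  0.2  1.6] [-0.2 -0.4 -0.1]
(57, 15, 0) [-1.9  0.2  2.6] [-0.2 -0.4 -0.1]
```

Press on down slowly until the contact shows.

>>> {"api": "move_arm", "payload": {
  "motion": [
    [[0,0,1],[0,0,0],0.294],
    [[0,0,2],[0,0,0],0.294],
    [[0,0,3],[0,0,0],0.294],
    [[0,0,3],[0,0,0],0.294]
  ]
}}

```text
clock: 12.5
tool_pos: [0.5926, 0.3284, 0.0276]
orientation: [-179.9, -0.3, 169.7]
force: [0.5, -0.8, -1.3]
opening: 0.0621
gripper_force: 7.4
```

>>> {"api": "move_arm", "payload": {
  "motion": [
    [[0,0,0.7],[0,0,0],0.294],
    [[0,0,1.4],[0,0,0],0.294],
    [[0,0,1.4],[0,0,0],0.294]
  ]
}}

```text
clock: 12.75
tool_pos: [0.5927, 0.3286, 0.0274]
orientation: [-179.9, -0.2, 169.7]
force: [-1.1, -3.0, 6.6]
opening: 0.062
gripper_force: 11.7
```

>>> {"api": "move_arm", "payload": {
  "motion": [
    [[0,0,0],[0,0,0],0.293],
    [[0,0,0],[0,0,0],0.292],
    [[0,0,0],[0,0,0],0.291],
    [[0,0,0],[0,0,0],0.289],
    [[0,0,0],[0,0,0],0.286],
    [[0,0,-0.3],[0,0,0],0.28],
    [[0,0,-0.6],[0,0,0],0.26],
    [[0,0,-1],[0,0,0],0.2],
    [[0,0,-1],[0,0,0],0.15],
    [[0,0,-1],[0,0,0],0.15]
  ]
}}

```text
clock: 13.58
tool_pos: [0.5923, 0.328, 0.0275]
orientation: [-179.8, -0.3, 169.7]
force: [-1.6, -5.2, 6.2]
opening: 0.0732
gripper_force: 3.3
```

>>> {"api": "move_arm", "payload": {
  "motion": [
    [[0,0,-2],[0,0,0],0.15],
    [[0,0,-6],[0,0,0],0.15],
    [[0,0,-14],[0,0,0],0.15],
    [[0,0,-26],[0,0,0],0.15],
    [[0,0,-42],[0,0,0],0.15],
    [[0,0,-62],[0,0,0],0.15],
    [[0,0,-84],[0,0,0],0.15],
    [[0,0,-106],[0,0,0],0.15],
    [[0,0,-125],[0,0,0],0.15],
    [[0,0,-140],[0,0,0],0.15]
  ]
}}

```text
clock: 14.42
tool_pos: [0.5936, 0.3293, 0.1705]
orientation: [180.0, -0.1, 169.7]
force: [0.1, 0.2, 1.3]
opening: 0.0745
gripper_force: 0.0
```

```bash
python3 -c "
from h import *
piv()
a=ctrl.snapshot('side')['color'][100:220,200:340];b=ctrl.snapshot('top')['color'][140:320,90:260]
cv2.imwrite('pics/f.png',np.hstack([cv2.resize(a,(400,343)),cv2.resize(b,(324,343))]))"
```

```text
s,t,z [ 56.2   1.4 158.5] tilt 0.1 F [0.1 0.2 1.3] grip 0.0 open 74.5 t 14.4167 q [  45.   24.   -4.   -0.  -62. -146.]
```

View pics/f.png

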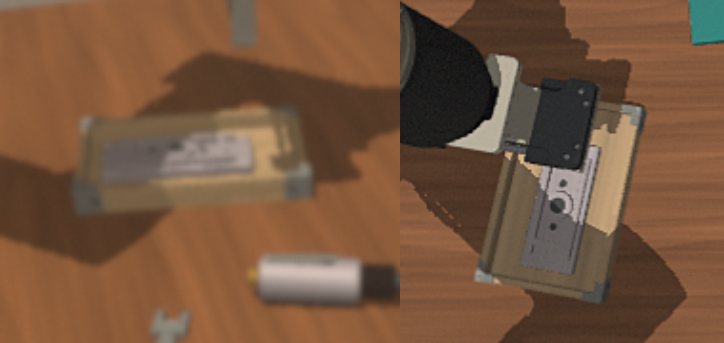

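The plate lies flat inside the tray with ribs and boss up, at (180,157) in the side view and (562,210) in the top view. The robot is clear, so I'm handing in.

```bash
python3 -c "
from h import *
print(ctrl.close_job())"
```

```text
the job is handed in; nothing more can be done
None
```

The sole plate is turned over and lies flat in the empty tray, ribs up; I saw no other tool moved, and the job was handed in at about 14.5 s.

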